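# Square the V block into the locating angle

## Task

Without picking it up, push the steel V block along the granite with the fingertips into the inner corner of the L-shaped steel locating angle, so that it sits square with one side flush against the long rail and the neighbouring side flush against the short rail. The block must stay flat on the granite all the time; leave the other things on the plate where they are, and take the hand clear at the end.

Things in the scene. Friction and masses are not known exactly. Their poses are not given: they have to be found in the camera images.
- v_block: steel V block: loose, 45 x 40 x 32 mm along its x, y, z, V groove in its top, 0.25 to 0.5 kg, standing on the granite in front of the long rail. Its outline is a full rectangle for pushing. Origin: centre of the underside (sides 22.5 mm away along x, 20 mm along y). Its x axis starts within 0.4 rad of world x. Sliding it takes about 1 to 5 N.
- locating_angle: locating angle: an L of two steel rails, 18 mm high and thick, fixed to the granite. Origin: inner corner, at the surface; z up. Long rail (260 mm) runs from it along -y (to the robot's right); its inner face is the plane x = 0, facing -x (the robot). Short rail (72 mm) runs from it along -x (toward the robot); its inner face is the plane y = 0, facing -y. Inside the corner x and y are negative.
- setting_ring: plain turned steel ring lying flat, 50 mm outside diameter, 15 mm high, origin centre of its underside; stands beside the V block (on either side of it); a bystander
- gauge_block: small plain steel block 35 x 18 x 9 mm lying flat, origin centre of its underside; a bystander
- loupe: black eyepiece magnifier, 39 mm diameter, 38 mm tall, origin centre of its underside; a bystander
- micrometer: outside micrometer lying flat, 52 x 130 x 15 mm (its x, y, z), origin centre of its underside, left of the work; a bystander
- notebook: closed notebook lying flat, 140 x 104 x 14 mm (its x, y, z), origin centre of its underside, at the left edge; a bystander
- steel_roller_0: ground steel roller standing upright, 20 mm diameter, 24 mm tall, at the right front of the plate; a bystander
- steel_roller_1: ground steel roller standing upright, 20 mm diameter, 24 mm tall, at the right front of the plate; a bystander
- steel_roller_2: ground steel roller standing upright, 20 mm diameter, 24 mm tall, at the right front of the plate; a bystander

How it is judged:
At the end, for the whole second after the job is handed in: The V block stands upright on the granite, at rest, in the inner corner of the locating angle: gap to each rail under 2.5 mm, square to the rails within 0.06 rad (any way round); every bystander within 20 mm of where it stood (((angle between the x axis of v_block and the x axis of locating_angle, either way round below 0.06 rad and x of v_block in the frame of locating_angle between -0.025 and -0.0195 m and y of v_block in the frame of locating_angle between -0.0225 and -0.017 m) or (angle between the x axis of v_block and the y axis of locating_angle, either way round below 0.06 rad and x of v_block in the frame of locating_angle between -0.0225 and -0.017 m and y of v_block in the frame of locating_angle between -0.025 and -0.0195 m)) and height (world z) of v_block below 0.003 m and angle between v_block's own z axis and vertical below 0.05 rad and linear speed of v_block below 0.01 m/s and distance of each of setting_ring, gauge_block, loupe, micrometer, notebook, steel_roller_0, steel_roller_1, steel_roller_2 from where it was at the start of the episode below 0.02 m); the robot touches nothing.
It fails at once if the V block was lifted off the granite or tipped (height (world z) of v_block above 0.006 m or angle between v_block's own z axis and vertical above 0.2 rad).
It fails at once if another thing on the plate was lifted, or pushed more than 20 mm away (distance of any of setting_ring, gauge_block, loupe, micrometer, notebook, steel_roller_0, steel_roller_1, steel_roller_2 from where it was at the start of the episode above 0.02 m).
It also fails if it takes over 51 s, if anything falls off the work surface, if the arm or the gripper's body presses on something with over 40 N, if the wrist force passes 120 N, or if a joint passes its speed limit or range.

## Robot

A 6-joint arm with a two-finger parallel gripper is mounted at the origin on a cart in front of the work surface, level with it; the furniture and walls round the work are solid. World frame = base frame: x ahead of the robot, y to its left, z up, the work surface at z = 0. Lengths are in m, angles in rad, forces in N, time in s.
With the tool pointing down it reaches from about 0.35 to 0.975 m from the base axis. Payload 17.4 kg.
Tool frame: the origin (TCP) lies between the finger pads; the fingertips stand 22 mm ahead of it and the grasp point (between the pads) lies 3 mm ahead of it (tip_reach is the distance from the TCP to the fingertips, in m); z points along the fingers, y is the line along which they close (so a half turn about z gives the same grasp; the last joint's range is limited). The gripper opens to 85 mm and grips with 20 to 120 N. Pads are 22 mm wide; open, the fingers measure 114 mm over their backs; the gripper's body (76 mm by 85 mm) begins 54 mm behind the grasp point. The pads swing forward as they close: fully open they stand 13 mm farther back than shut.
Start: joints at [-1.256, 0.116, 1.442, -0, 1.584, -0.038], TCP at [0.233, -0.633, 0.253] pointing down, gripper open.
Joint ranges: [-2.83, 2.83], [-0.83, 2.19], [0.07, 2.5], [-1.14, 4.28], [0.01, 3], [-2.97, 2.97]. Speed limits (rad/s): [1.89, 1.89, 2.22, 3.14, 3.14, 3.14].

## Interface

Orientations are given as a unit quaternion [w, x, y, z].
In Python, from plant import observe, capture, finish_job, tip_reach gives the robot as it stands. The module is installed in compiled form; this text tells all that it offers.
- The arm moves only by the shell command python3 -m creep 'ROWS' [FORCE]. ROWS is a JSON list of rows, 1 to 12 of them, each of 5 numbers: dx, dy, dz in a scale on which 1.0 is 0.75 m, then a turn about the tool's z in a scale on which 1.0 is 360 degrees, then the finger opening in m; each row is the pose to reach, as a shift and turn from the pose commanded when the command began, along the tool's axes at that moment; what a row does not reach only later rows make up. A row lasts 1/10 s, in which the tool goes at most 0.05 m and 0.15 rad, less where a joint would pass 70% of its speed; a pose out of reach is approached as far as the arm can. The fingers move at their own pace and stop on an object; FORCE is the grip in N (left out, the last holds). Time passes only in rows, so rows that do not move let the fingers close. It prints the time, the measured TCP pose, the force, the opening and the grip force at its end. A shift or turn number past 1, either way, is cut back to 1. Input that does not fit is refused with a message, and nothing moves.
- observe(): the state, without advancing time (a new reading comes with each control period).
- capture(name): name is "scene" or "side" or "wrist"; returns a dict with "image" (384x512x3 uint8, red, green, blue), "range_z" (384x512 float32, m along the optical axis (not along the pixel's ray), 0 where there is no reading), "K" (3x3 intrinsics, pixels), "extrinsics" (4x4, takes a point from world to camera coordinates). Camera axes: x right, y up, looking along -z (the intrinsics and any distortion apply to the point x, -y, -z); pixel columns grow to the right and rows downward; lengths in m; the calibration is good to about 2 mm. A picture is of the moment at which its call begins.
- finish_job(): hands the job in; it is judged then, once.
The state is a dict: "time_s": time; "joints": joint angles; "dq": joint speeds; "tau": joint torques, N m; "ee_pos": TCP position; "orientation": TCP orientation; "contact_force": force on the tool from outside, world axes, zero at the start; "torque": the same for the moment, N m; "grip_width": finger opening in m; "gripper_force": force on a finger pad.
Only numpy, scipy, OpenCV 4.12 (cv2) and the standard library are available. Lean on these libraries where they do the work, as an engineer would, in place of code of your own. Each camera call takes 0.05 s, during which the arm holds its last target. There are 200 camera calls.

## Working session

There is one attempt and no reset: what is moved stays moved. The work goes in short steps, Python scripts to look and compute and a shell command to move; the robot and the scene stay as the last step left them, time stands still between calls to the robot, and variables do not carry over. Pictures are saved under pics/ and viewed, at most 10 in all, crops included, and the job is handed in when it is done.

```bash
mkdir -p pics
cat > h.py <<'E'
import numpy as np, cv2
from plant import observe, capture, finish_job, tip_reach
def cloud(c):
    K=c["K"];T=np.linalg.inv(c["extrinsics"]);d=c["range_z"]
    v,u=np.mgrid[:384,:512]
    P=np.stack([(u-K[0,2])/K[0,0]*d,-(v-K[1,2])/K[1,1]*d,-d,np.ones_like(d)],-1)@T.T
    P=P[...,:3];P[d==0]=np.nan
    return P
def snap(n,f):
    c=capture(n);cv2.imwrite(f"pics/{f}.png",c["image"][...,::-1]);np.savez(f"{f}.npz",**c);return c
E
python3 - <<'E'
from h import *
for n in("scene","side"):
    c=snap(n,n+"0");P=cloud(c);print(n,np.linalg.inv(c["extrinsics"])[:3,3])
    cv2.imwrite(f"pics/h_{n}.png",np.uint8(np.clip(np.nan_to_num(P[...,2])*5000,0,255)))
a=cv2.imread("pics/scene0.png");cv2.imwrite("pics/a.png",cv2.resize(a,(800,600)))
print(observe(),tip_reach)
E
```

```text
scene [ 1.10798205e-04 -8.02602768e-01  4.40585084e-01]
side [ 0.36120793 -0.83679353  0.45759855]
{'time_s': 0.1, 'joints': array([-1.25580570e+00,  1.16409425e-01,  1.44220244e+00,  3.67233586e-06,
        1.58401291e+00, -3.78015563e-02]), 'dq': array([-0.00035827, -0.00166208, -0.00151723,  0.00015908,  0.00182225,
       -0.00126567]), 'tau': array([ 3.19195249e-03, -7.33666348e+01, -6.33789253e+01,  5.89084016e-05,
        5.21798924e-03,  3.07080245e-05]), 'ee_pos': array([ 0.23316878, -0.63328259,  0.25265281]), 'orientation': array([-5.11365389e-04,  9.84482374e-01,  1.75482734e-01, -6.94759490e-05]), 'contact_force': array([ 0.04355587, -0.42359727, -0.85554876]), 'torque': array([-0.00997056, -0.0047213 ,  0.01797984]), 'gripper_force': 0.0, 'grip_width': 0.08517886170626007} 0.022
```

View pics/a.png

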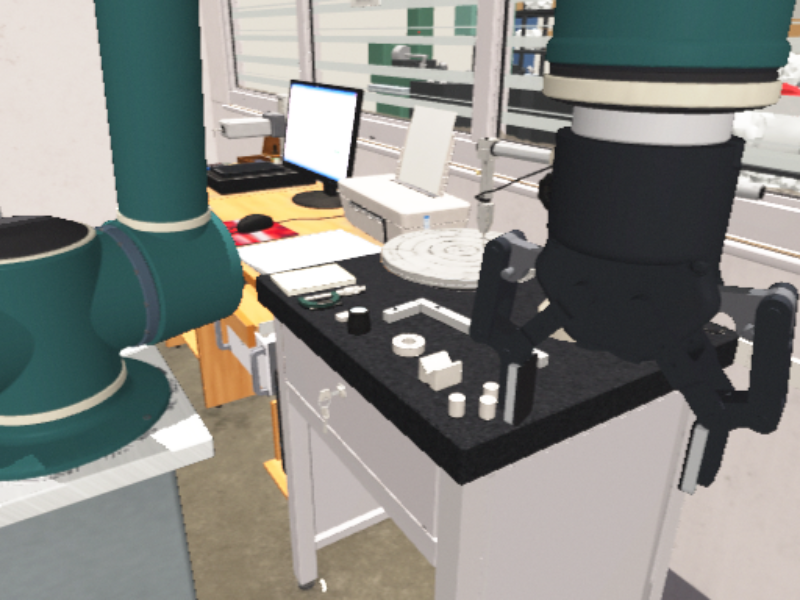

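View pics/side0.png

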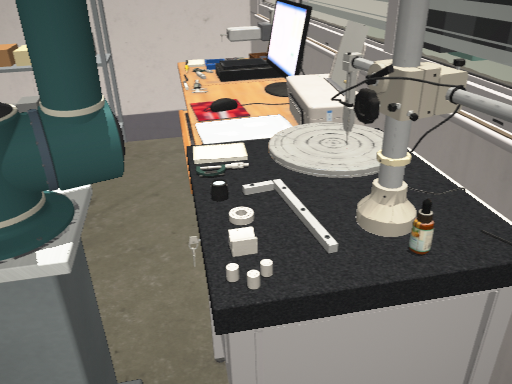

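The side view shows the V block at about (243,241), the ring at (241,216), and the angle with its corner at about (276,186) and the long rail's end at (333,245). It also shows the loupe at (220,190) and the rollers at (232,272), (254,280) and (267,268).

Run:
```python
from h import *
for n in("side","scene"):
    c=np.load(n+"0.npz");P=cloud(c);z=P[...,2]
    m=(z>0.006)&(z<0.06)&(P[...,0]>0.3)&(P[...,0]<0.9)&(P[...,1]>-.62)&(P[...,1]<0.3)&(c["image"].max(2)>0)
    k,l,s,ce=cv2.connectedComponentsWithStats(np.uint8(m),connectivity=4)
    for i in range(1,k):
        if s[i,4]<15: continue
        q=P[l==i];zt=np.percentile(q[:,2],95);t=q[q[:,2]>zt-.004]
        r=cv2.minAreaRect(np.float32(t[:,:2]*1000))
        print(n,i,s[i],ce[i].round(),"zt",zt.round(4),"rect",np.round(r[0],1),np.round(r[1],1),round(r[2],1),"bb",(q.min(0)*1000).round(),(q.max(0)*1000).round())
    np.save(n+"_l.npy",l)
```

```text
side 1 [ 268  122  115   56 5182] [327. 149.] zt 0.0533 rect [726.7 141.4] [329.7 279.1] 61.8 bb [583. -35.  30.] [898. 294.  56.]
side 2 [193 142  54  21 861] [219. 152.] zt 0.0143 rect [471.5 247. ] [106.8 138.2] 86.1 bb [399. 193.   6.] [542. 299.  17.]
side 3 [196 162  52  14 324] [218. 168.] zt 0.0151 rect [465.2 135.1] [ 52.4 127.5] 87.7 bb [401. 110.   6.] [530. 164.  18.]
side 4 [210 179  18  21 314] [219. 189.] zt 0.0387 rect [440.7   7.9] [33.7 34.7] 81.2 bb [422. -13.   6.] [463.  63.  41.]
side 5 [ 242  179   96   73 1283] [295. 210.] zt 0.0206 rect [ 559.5 -111.8] [ 89.2 280.2] 9.3 bb [ 494. -247.    6.] [618.  30.  23.]
side 6 [407 186  26   8  49] [419. 190.] zt 0.0339 rect [ 827.1 -102.8] [11.1  3.9] 11.0 bb [ 822. -106.    7.] [890. -96.  35.]
side 7 [ 355  193   79   60 2349] [393. 221.] zt 0.056 rect [ 739.  -216.6] [136.9  72.4] 84.6 bb [ 687. -288.    6.] [ 793. -131.   60.]
side 9 [228 207  26  17 343] [241. 215.] zt 0.0176 rect [471.1 -95.8] [48.4 50.1] 77.8 bb [ 447. -120.    6.] [496. -70.  19.]
side 11 [228 226  29  29 669] [242. 240.] zt 0.0337 rect [ 456.7
[... 1588 characters left out ...]
690. -208.    6.] [ 705. -182.   23.]
scene 11 [252 214  20  13 226] [262. 220.] zt 0.0172 rect [472.1 -95.6] [49.8 45.6] 57.9 bb [ 448. -121.    6.] [498. -69.  18.]
scene 12 [341 223  10  11  59] [346. 228.] zt 0.0198 rect [ 609.1 -233.3] [15.5 24.6] 2.0 bb [ 601. -248.    6.] [ 618. -221.   21.]
scene 13 [269 225  27  23 457] [282. 236.] zt 0.0335 rect [ 457.6 -196.7] [45.3 42.1] 1.2 bb [ 434. -219.    6.] [ 481. -176.   34.]
scene 14 [307 245  12  22 214] [313. 256.] zt 0.0258 rect [ 468.8 -286.9] [57.6 19.9] 45.9 bb [ 446. -311.    6.] [ 494. -266.   27.]
scene 15 [287 252  11  14 127] [292. 258.] zt 0.0262 rect [ 425.9 -276.4] [20.2 17.8] 53.3 bb [ 415. -286.    6.] [ 436. -266.   27.]
```

Run:
```python
from h import *
c=np.load("side0.npz");P=cloud(c);l=np.load("side_l.npy")
q=P[l==5]*1000;t=q[(q[:,2]>16)]
L=t[(t[:,1]<-20)];
for y in range(-240,40,20):
    s=L if 0 else t
    s=s[abs(s[:,1]-y)<10]
    if len(s): print(y,len(s),s[:,0].min().round(1),s[:,0].max().round(1),s[:,0].mean().round(1))
s=t[(t[:,1]<-10)&(t[:,1]>-235)];f=np.polyfit(s[:,1],s[:,0],1);print("long centre x=a*y+b",f,np.std(s[:,0]-np.polyval(f,s[:,1])))
for x in range(495,600,10):
    s=t[abs(t[:,0]-x)<5]
    print(x,s[:,1].min().round(1),s[:,1].max().round(1),s[:,1].mean().round(1))
b=P[l==11]*1000
for n in ("side","scene"):
  im=cv2.imread(f"pics/{n}0.png")
  y0,x0=(205,205) if n=="side" else (210,240)
  cv2.imwrite(f"pics/c_{n}.png",cv2.resize(im[y0:y0+60,x0:x0+80],(640,480),interpolation=cv2.INTER_CUBIC))
a=cv2.imread("pics/c_side.png");b2=cv2.imread("pics/c_scene.png");cv2.imwrite("pics/cc.png",cv2.resize(np.hstack([a,b2]),(800,300)))
# block outline: hull vertices of all points above 6mm
h=cv2.convexHull(np.float32(b[:,:2]))
print(cv2.minAreaRect(h),cv2.approxPolyDP(h,5,True).reshape(-1,2).round(1).tolist())
```

```text
-240 68 598.9 617.7 607.4
-220 70 595.6 614.4 604.4
-200 66 593.5 612.9 602.5
-180 62 591.2 609.1 599.5
-160 56 589.2 607.6 596.7
-140 53 585.7 605.3 595.0
-120 55 582.9 603.0 591.8
-100 46 580.4 599.1 589.5
-80 45 577.7 596.9 586.9
-60 42 575.6 593.7 584.4
-40 42 573.6 592.9 581.7
-20 39 569.7 589.5 578.7
0 89 494.9 586.5 541.2
20 128 494.4 586.7 544.5
long centre x=a*y+b [-1.29168846e-01  5.76393240e+02] 5.496872703128836
495 3.1 19.3 10.4
505 1.3 20.7 10.8
515 2.2 23.5 10.7
525 5.6 22.4 12.1
535 5.8 25.3 14.3
545 7.8 27.4 15.4
555 8.9 28.3 16.5
565 -10.5 30.4 15.7
575 -82.9 30.1 -20.1
585 -164.7 28.4 -74.3
595 -245.8 -41.7 -151.9
((456.57037353515625, -196.91351318359375), (45.004844665527344, 44.3626823425293), 0.45894142985343933) [[478.1000061035156, -217.5], [477.79998779296875, -175.10000610351562], [434.29998779296875, -175.3000030517578], [435.79998779296875, -217.6999969482422]]
```

View pics/cc.png

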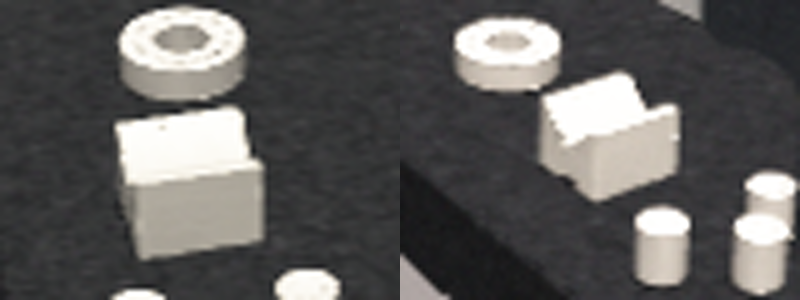

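The block sits at about (457,-197) mm with its yaw near 0. The rails are turned +0.128 rad, with the inner corner near (566,9). I'll move behind the block, turned square to the rails with the fingers nearly closed.

The rows are not in the units I measure in: shifts go in shares of 0.75 m and turns go in shares of 360 degrees. I convert before sending: -0.342 m / 0.75 = -0.456, 0.314 m / 0.75 = 0.4187, 0.225 rad / 6.2832 = 0.0358.

```bash
python3 -m creep '[[0.04, -0.0453, 0, 0.0159, 0.012], [0.0827, -0.0907, 0, 0.0358, 0.012], [0.1253, -0.136, 0, 0.0358, 0.012], [0.168, -0.1813, 0, 0.0358, 0.012], [0.2093, -0.228, 0, 0.0358, 0.012], [0.2507, -0.2733, 0, 0.0358, 0.012], [0.2933, -0.32, 0, 0.0358, 0.012], [0.3347, -0.3653, 0, 0.0358, 0.012], [0.3773, -0.4107, 0, 0.0358, 0.012], [0.4187, -0.456, 0, 0.0358, 0.012], [0.4187, -0.456, 0, 0.0358, 0.012], [0.4187, -0.456, 0, 0.0358, 0.012]]' 30
cat >> h.py <<'E'
from scipy.spatial.transform import Rotation as R
X=np.array([np.cos(.128),np.sin(.128)]);Y=np.array([-X[1],X[0]]);C=np.array([.566,.009])
def loc(p): d=np.asarray(p)[...,:2]-C; return np.stack([d@X,d@Y],-1)
def tcp():
    s=observe();q=s["orientation"];M=R.from_quat([q[1],q[2],q[3],q[0]]).as_matrix()
    print("t",round(s["time_s"],2),"tcp",s["ee_pos"].round(4),"loc",loc(s["ee_pos"]).round(4),"yaw-rail",round(np.arctan2(M[1,0],M[0,0])-.128,4),"F",s["contact_force"].round(1),"w",round(s["grip_width"],4));return s,M
E
python3 -c "
from h import *
tcp();snap('wrist','w1')"
```

```text
time_s: 1.3
ee_pos: [0.4099, -0.2033, 0.2532]
orientation: [0.0, 0.998, 0.065, -0.0]
contact_force: [0.0, -0.6, -0.1]
grip_width: 0.012
gripper_force: 0.0
t 1.3 tcp [ 0.4099 -0.2033  0.2532] loc [-0.1819 -0.1906] yaw-rail 0.0022 F [ 0.  -0.6 -0.1] w 0.012
```

View pics/w1.png

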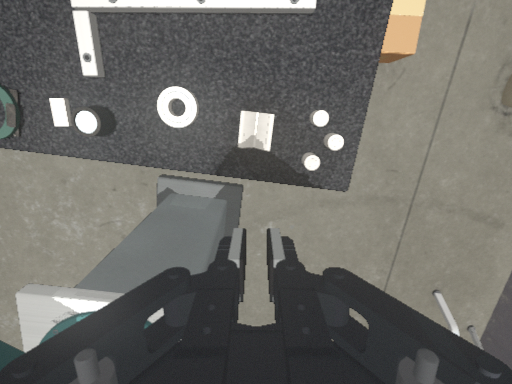

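The wrist view shows the block at about (256,130), slightly turned against the rails. The ring is at (177,107), the corner of the angle is at (98,10), and the table edge is about 35 px in front of the block. I'll refine the geometry from this view's depth.

```bash
cat >> h.py <<'E'
def meas(n,f):
    c=snap(n,f);P=cloud(c);l=loc(P)*1000;z=P[...,2]*1000
    def rep(k,m):
        q=np.c_[l[m],z[m]]
        r=cv2.minAreaRect(np.float32(q[:,:2]));print(k,len(q),"rect",np.round(r[0],1),np.round(r[1],1),round(r[2],1),"lo",np.percentile(q,1,0).round(1),"hi",np.percentile(q,99,0).round(1));return q
    top=(z>25)&(z<38)&(l[...,0]>-175)&(l[...,0]<5)&(l[...,1]<5)&(l[...,1]>-240)
    k,lab,s,_=cv2.connectedComponentsWithStats(np.uint8(top));
    for i in range(1,k):
        if s[i,4]>80: rep("block",lab==i)
    m=(z>15)&(z<24)&(l[...,0]>-4)&(l[...,0]<24)&(l[...,1]<-8)&(l[...,1]>-255)
    if m.sum()>50:
        q=rep("long",m);
        for a in(-220,-140,-100,-60,-30):
            s=q[abs(q[:,1]-a)<8]
            if len(s)>8: print(" y",a,"inner",np.percentile(s[:,0],3).round(1),np.percentile(s[:,0],97).round(1))
    m=(z>15)&(z<24)&(l[...,1]>-4)&(l[...,1]<24)&(l[...,0]<-8)&(l[...,0]>-70)
    if m.sum()>50:
        q=rep("short",m)
        for a in(-60,-40,-20):
            s=q[abs(q[:,0]-a)<8]
            if len(s)>8: print(" x",a,"inner",np.percentile(s[:,1],3).round(1),np.percentile(s[:,1],97).round(1))
E
python3 - <<'E'
from h import *
meas("wrist","w2");meas("side","s2")
E
```

```text
block 222 rect [-121.9    0.3] [ 9.4 29.6] 89.7 lo [-136.2   -4.    25.1] hi [-108.2    4.9   37.5]
block 352 rect [-131.6 -177.5] [12.4 44.9] 83.7 lo [-153.4 -184.9   25.1] hi [-109.3 -169.9   32.9]
block 353 rect [-134.5 -204.7] [12.7 44.7] 83.8 lo [-156.2 -212.4   25.1] hi [-112.8 -198.    32.8]
long 1711 rect [   6.  -131.5] [246.7   8.3] 90.0 lo [   2.5 -252.6   15.2] hi [  9.9 -10.4  19.1]
 y -220 inner 2.6 9.9
 y -140 inner 2.8 9.6
 y -100 inner 2.8 9.7
 y -60 inner 3.0 9.5
 y -30 inner 3.1 9.4
short 893 rect [-38.5   9.2] [18.9 60.8] 88.9 lo [-68.6   0.2  15.2] hi [-8.4 18.1 19.4]
 x -60 inner 0.7 17.5
 x -40 inner 0.8 17.2
 x -20 inner 0.5 17.7
block 206 rect [-133.1 -176.6] [17.  44.8] 84.7 lo [-155.3 -184.5   25.1] hi [-111.2 -167.3   34.6]
block 148 rect [-136.2 -206.1] [ 9.7 44.8] 83.3 lo [-158.5 -212.5   25.3] hi [-115.1 -202.    34.5]
long 670 rect [  10.3 -131.6] [246.8  20.3] 89.8 lo [   0.9 -253.7   15.4] hi [ 19.5 -10.2  21.6]
 y -220 inner 1.3 18.7
 y -140 inner 1.3 18.1
 y -100 inner 1.3 19.1
 y -60 inner 1.3 19.3
 y -30 inner 1.5 17.5
short 143 rect [-39.5  10.4] [20.9 61.2] 88.7 lo [-69.6   0.3  15.1] hi [-9.1 19.9 21.3]
 x -60 inner 2.0 19.3
 x -40 inner 2.1 17.7
 x -20 inner 0.9 19.9
```

In the tool's units: 0.222 m / 0.75 = 0.296, 0.205 m / 0.75 = 0.2733.

```bash
python3 -m creep '[[0, 0, 0.06, 0, 0.012], [0, 0, 0.12, 0, 0.012], [0, 0, 0.18, 0, 0.012], [0, 0, 0.2333, 0, 0.012], [0, 0, 0.2733, 0, 0.012], [0, 0, 0.296, 0, 0.012], [0, 0, 0.296, 0, 0.012]]'
python3 -m creep '[[0.0133, 0, 0, 0.0003, 0.012], [0.0267, 0, 0, 0.0003, 0.012], [0.0373, 0, 0, 0.0003, 0.012], [0.048, 0, 0, 0.0003, 0.012], [0.056, 0, 0, 0.0003, 0.012], [0.064, 0, 0, 0.0003, 0.012], [0.072, 0, 0, 0.0003, 0.012], [0.08, 0, 0, 0.0003, 0.012], [0.08, 0, 0, 0.0003, 0.012]]'
python3 -c "
from h import *
tcp();meas('side','s3')"
```

```text
time_s: 2.15
ee_pos: [0.408, -0.2044, 0.0288]
orientation: [-0.001, 0.998, 0.063, -0.002]
contact_force: [0.2, -0.1, -0.0]
grip_width: 0.0125
gripper_force: 0.0
time_s: 3.05
ee_pos: [0.4706, -0.1963, 0.0321]
orientation: [0.0, 0.998, 0.063, 0.001]
contact_force: [0.1, 0.4, -0.2]
grip_width: 0.0118
gripper_force: 0.0
t 3.05 tcp [ 0.4706 -0.1963  0.0321] loc [-0.1208 -0.1915] yaw-rail -0.0016 F [ 0.1  0.4 -0.2] w 0.0118
block 93 rect [ -79.2 -173.8] [14.6 25.7] 88.8 lo [ -90.5 -181.    25.2] hi [ -66.7 -167.1   34.3]
block 240 rect [-103.4 -204.9] [28.7 71.5] 72.5 lo [-133.1 -212.    25.1] hi [ -66.3 -180.9   37.7]
long 668 rect [  10.1 -132.1] [245.7  19.4] 90.0 lo [   0.6 -252.4   15.4] hi [ 19.2 -12.2  21.8]
 y -220 inner 0.9 18.9
 y -140 inner 1.6 18.1
 y -100 inner 0.8 17.7
 y -60 inner 1.3 19.0
 y -30 inner 1.1 17.9
```

In the tool's units: 0.062 m / 0.75 = 0.0827, 0.061 m / 0.75 = 0.0813.

```bash
python3 -m creep '[[0.0093, 0, 0, 0, 0.012], [0.0187, 0, 0, 0, 0.012], [0.028, 0, 0, 0, 0.012], [0.0373, 0, 0, 0, 0.012], [0.0467, 0, 0, 0, 0.012], [0.056, 0, 0, 0, 0.012], [0.064, 0, 0, 0, 0.012], [0.072, 0, 0, 0, 0.012], [0.0773, 0, 0, 0, 0.012], [0.0813, 0, 0, 0, 0.012], [0.0827, 0, 0, 0, 0.012]]'
python3 -c "
from h import *
tcp()"
python3 -m creep '[[0.0013, 0, 0, 0, 0.012], [0.0027, 0, 0, 0, 0.012], [0.004, 0, 0, 0, 0.012], [0.004, 0, 0, 0, 0.012]]'
python3 -c "
from h import *
tcp();meas('side','s4')"
```

```text
time_s: 4.2
ee_pos: [0.5311, -0.1886, 0.0315]
orientation: [0.0, 0.998, 0.063, -0.0]
contact_force: [-7.1, -0.9, 6.5]
grip_width: 0.0122
gripper_force: 3.5
t 4.2 tcp [ 0.5311 -0.1886  0.0315] loc [-0.0598 -0.1915] yaw-rail -0.0021 F [-7.1 -0.9  6.5] w 0.0122
time_s: 4.6
ee_pos: [0.534, -0.1882, 0.0315]
orientation: [0.0, 0.998, 0.063, -0.0]
contact_force: [-3.3, 0.3, 3.5]
grip_width: 0.0121
gripper_force: 2.0
t 4.6 tcp [ 0.534  -0.1882  0.0315] loc [-0.0569 -0.1915] yaw-rail -0.0021 F [-3.3  0.3  3.5] w 0.0121
block 224 rect [ -40.6 -203.7] [31.3 71. ] 69.2 lo [ -69.2 -212.    25.3] hi [  -3.5 -178.7   37.6]
long 362 rect [   8.2 -167.5] [174.7  23.8] 89.1 lo [  -2.8 -254.    15.9] hi [ 19.3 -89.8  21.9]
 y -220 inner 1.1 18.7
 y -140 inner 4.3 18.5
 y -100 inner 13.3 18.5
short 115 rect [-44.5  10.6] [51.1 20.6] 0.7 lo [-69.5   1.   15.1] hi [-19.8  21.   21.7]
 x -60 inner 1.2 19.7
 x -40 inner 1.3 19.6
 x -20 inner 2.3 19.7
```

In the tool's units: 0.002 m / 0.75 = 0.0027, 0.001 m / 0.75 = 0.0013.

```bash
for i in 1 2; do python3 -m creep '[[0.0013, 0, 0, 0, 0.012], [0.0027, 0, 0, 0, 0.012], [0.0027, 0, 0, 0, 0.012]]' | grep -E "ee_pos|contact"; done
```

```text
ee_pos: [0.5358, -0.188, 0.0314]
contact_force: [-4.6, -1.0, 4.0]
ee_pos: [0.5377, -0.1877, 0.0314]
contact_force: [-6.1, -0.5, 5.2]
```

In the tool's units: 0.002 m / 0.75 = 0.0027, 0.001 m / 0.75 = 0.0013.

```bash
python3 -m creep '[[0.0013, 0, 0, 0, 0.012], [0.0027, 0, 0, 0, 0.012], [0.0027, 0, 0, 0, 0.012]]' | grep -E "ee_pos|contact"
python3 -m creep '[[0.0013, 0, 0, 0, 0.012], [0.0013, 0, 0, 0, 0.012]]' | grep -E "ee_pos|contact"
python3 -c "
from h import *
tcp();meas('wrist','w5')
a=cv2.imread('pics/w5.png');s=snap('side','s5')['image'][...,::-1]
cv2.imwrite('pics/d.png',np.hstack([cv2.resize(a,(400,300)),cv2.resize(s[150:270,200:360],(400,300),interpolation=cv2.INTER_CUBIC)]))"
```

```text
ee_pos: [0.5379, -0.1877, 0.0314]
contact_force: [-27.5, -1.7, 18.8]
ee_pos: [0.538, -0.1877, 0.0314]
contact_force: [-38.0, -2.1, 25.3]
t 5.75 tcp [ 0.538  -0.1877  0.0314] loc [-0.0529 -0.1915] yaw-rail -0.0022 F [-38.   -2.1  25.3] w 0.0121
block 2822 rect [ -30.4 -175.9] [68.  18.1] 8.5 lo [ -52.1 -186.7   25.1] hi [   2.9 -168.3   37.2]
block 2646 rect [ -30. -203.] [66.8 15.7] 5.0 lo [ -51.9 -211.4   25.1] hi [   2.8 -196.3   36.8]
long 15148 rect [   8.4 -160.8] [188.5  24.5] 89.9 lo [  -1.3 -253.    15.7] hi [ 20.7 -71.2  22. ]
 y -220 inner 3.5 20.0
 y -140 inner 3.7 20.2
 y -100 inner 3.8 20.3
 y -60 inner 3.3 7.7
```

View pics/d.png

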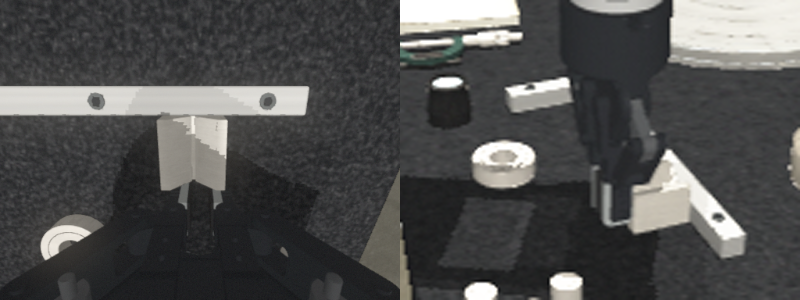

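The wrist view shows the block's front face flat against the rail along row 118. The rising force confirms contact. I'll back off and lift.

In the tool's units: -0.1 m / 0.75 = -0.1333, -0.07 m / 0.75 = -0.0933.

```bash
python3 -m creep '[[-0.008, 0, 0, 0, 0.012], [-0.0267, 0, 0, 0, 0.012], [-0.04, 0, -0.04, 0, 0.012], [-0.04, 0, -0.0933, 0, 0.012], [-0.04, 0.0067, -0.1333, 0, 0.012], [-0.04, 0.0067, -0.1333, 0, 0.012]]'
python3 -c "
from h import *
s,M=tcp();print(s['joints'].round(3));meas('side','s6')"
```

```text
time_s: 6.45
ee_pos: [0.5127, -0.197, 0.1359]
orientation: [0.002, 0.998, 0.063, 0.003]
contact_force: [0.4, 0.1, 0.3]
grip_width: 0.0122
gripper_force: 0.0
t 6.45 tcp [ 0.5127 -0.197   0.1359] loc [-0.0791 -0.1975] yaw-rail -0.0024 F [0.4 0.1 0.3] w 0.0122
[-0.413 -0.107  1.857  0.     1.384  1.032]
block 186 rect [ -21.1 -173.7] [18.1 45.1] 90.0 lo [ -43.4 -182.2   25.1] hi [   0.9 -165.8   34.2]
block 136 rect [ -21.7 -204.1] [ 9.5 44.8] 87.6 lo [ -43.9 -207.8   25.1] hi [   0.5 -198.6   34.4]
long 584 rect [   8.3 -131.5] [246.5  22.8] 89.6 lo [  -1.7 -253.2   15.2] hi [ 19.1 -15.6  22.2]
 y -220 inner 1.3 18.4
 y -140 inner 1.1 18.8
 y -100 inner 1.9 18.9
 y -60 inner 1.4 19.1
 y -30 inner 1.6 17.8
short 105 rect [-46.7  10.9] [21.5 46.6] 89.0 lo [-69.9   0.6  15.2] hi [-24.6  21.6  21.6]
 x -60 inner 1.5 21.4
 x -40 inner 1.3 17.8
 x -20 inner 2.9 16.7
```

In the tool's units: 0.057 m / 0.75 = 0.076, 0.03 m / 0.75 = 0.04, -1.573 rad / 6.2832 = -0.2504.

```bash
python3 -m creep '[[0, 0.0067, 0, -0.0223, 0.012], [0, 0.016, 0, -0.0446, 0.012], [0.0067, 0.0267, 0, -0.0668, 0.012], [0.02, 0.04, 0, -0.0891, 0.012], [0.0333, 0.052, 0, -0.1114, 0.012], [0.0467, 0.052, 0, -0.1337, 0.012], [0.06, 0.052, 0, -0.156, 0.012], [0.0733, 0.052, 0, -0.1783, 0.012], [0.076, 0.052, 0, -0.2005, 0.012], [0.076, 0.052, 0, -0.2228, 0.012], [0.076, 0.052, 0, -0.2419, 0.012], [0.076, 0.052, 0, -0.2504, 0.012]]'
python3 -m creep '[[0, 0, 0, 0, 0.012], [0, 0, 0.0533, 0, 0.012], [0, 0, 0.1, 0, 0.012], [0, 0, 0.1267, 0, 0.012], [0, 0, 0.14, 0, 0.012], [0, 0, 0.14, 0, 0.012]]'
python3 -c "
from h import *
s,M=tcp();print(s['joints'].round(3))"
```

```text
time_s: 7.7
ee_pos: [0.5723, -0.2272, 0.1295]
orientation: [-0.001, 0.659, 0.753, -0.0]
contact_force: [0.5, -0.9, 0.1]
grip_width: 0.0122
gripper_force: 0.0
time_s: 8.3
ee_pos: [0.5722, -0.2272, 0.0247]
orientation: [-0.001, 0.661, 0.751, -0.0]
contact_force: [-0.6, -0.3, 0.4]
grip_width: 0.0123
gripper_force: 0.0
t 8.3 tcp [ 0.5722 -0.2272  0.0247] loc [-0.024  -0.2351] yaw-rail 1.5697 F [-0.6 -0.3  0.4] w 0.0123
[-0.419  0.146  1.795  0.     1.204 -0.546]
```

In the tool's units: 0.08 m / 0.75 = 0.1067, -0.005 m / 0.75 = -0.0067.

```bash
python3 -m creep '[[0.0027, 0.004, -0.0067, 0, 0.012], [0.012, 0.004, -0.0067, 0, 0.012], [0.0213, 0.004, -0.0067, 0, 0.012], [0.032, 0.004, -0.0067, 0, 0.012], [0.0427, 0.004, -0.0067, 0, 0.012], [0.0533, 0.004, -0.0067, 0, 0.012], [0.064, 0.004, -0.0067, 0, 0.012], [0.0747, 0.004, -0.0067, 0, 0.012], [0.0853, 0.004, -0.0067, 0, 0.012], [0.096, 0.004, -0.0067, 0, 0.012], [0.104, 0.004, -0.0067, 0, 0.012], [0.1067, 0.004, -0.0067, 0, 0.012]]'
python3 -c "
from h import *
s,M=tcp();meas('side','s7');meas('wrist','w7')"
```

```text
time_s: 9.5
ee_pos: [0.5662, -0.1475, 0.0324]
orientation: [0.001, 0.66, 0.751, 0.0]
contact_force: [0.9, -6.1, 4.5]
grip_width: 0.0117
gripper_force: 3.1
t 9.5 tcp [ 0.5662 -0.1475  0.0324] loc [-0.0198 -0.1553] yaw-rail 1.5714 F [ 0.9 -6.1  4.5] w 0.0117
block 144 rect [ -24.2 -153.2] [30.8 48.3] 73.9 lo [ -43.5 -167.4   25.3] hi [  -3.3 -136.1   37.8]
long 400 rect [   8.8 -131.6] [246.1  23.5] 89.2 lo [   0.5 -253.5   15.4] hi [ 18.9 -14.   21.4]
 y -220 inner 1.3 18.0
 y -140 inner 7.1 18.8
short 91 rect [-50.7   9.9] [38.4 20.5] 2.0 lo [-69.7   0.1  15.3] hi [-31.8  20.   21.2]
 x -60 inner 1.5 18.6
 x -40 inner 0.8 20.0
block 2306 rect [ -19.5 -111.1] [45.  12.6] 0.2 lo [ -41.4 -116.8   25.1] hi [   2.1 -104.9   32.5]
block 3043 rect [ -19.6 -149.4] [45.2 35. ] 0.4 lo [ -41.5 -159.3   25.1] hi [   2.2 -132.9   37.7]
long 9971 rect [   8.7 -104.9] [136.   25.2] 89.9 lo [  -2.4 -167.9   15.5] hi [ 20.7 -38.1  22.4]
 y -140 inner 4.1 20.2
 y -100 inner 1.6 20.2
 y -60 inner 3.6 20.3
 y -30 inner 3.7 20.6
```

In the tool's units: 0.09 m / 0.75 = 0.12, 0.086 m / 0.75 = 0.1147.

```bash
python3 -m creep '[[0.0107, 0, 0, 0, 0.012], [0.0213, 0, 0, 0, 0.012], [0.032, 0, 0, 0, 0.012], [0.0427, 0, 0, 0, 0.012], [0.0533, 0, 0, 0, 0.012], [0.064, 0, 0, 0, 0.012], [0.0747, 0, 0, 0, 0.012], [0.0853, 0, 0, 0, 0.012], [0.096, 0, 0, 0, 0.012], [0.1067, 0, 0, 0, 0.012], [0.1147, 0, 0, 0, 0.012], [0.12, 0, 0, 0, 0.012]]'
python3 -m creep '[[0.0027, 0, 0, 0, 0.012], [0.0053, 0, 0, 0, 0.012], [0.008, 0, 0, 0, 0.012], [0.0107, 0, 0, 0, 0.012], [0.012, 0, 0, 0, 0.012], [0.0133, 0, 0, 0, 0.012], [0.0133, 0, 0, 0, 0.012]]'
python3 -c "
from h import *
s,M=tcp();meas('wrist','w8')"
```

```text
time_s: 10.8
ee_pos: [0.5544, -0.0585, 0.0319]
orientation: [0.001, 0.66, 0.751, 0.0]
contact_force: [0.8, -6.0, 4.9]
grip_width: 0.0122
gripper_force: 3.1
time_s: 11.5
ee_pos: [0.5532, -0.0488, 0.0318]
orientation: [0.001, 0.66, 0.751, 0.0]
contact_force: [1.2, -4.6, 5.4]
grip_width: 0.0118
gripper_force: 2.6
t 11.5 tcp [ 0.5532 -0.0488  0.0318] loc [-0.0201 -0.0557] yaw-rail 1.5708 F [ 1.2 -4.6  5.4] w 0.0118
block 976 rect [-118.4    0.9] [ 8.1 24.1] 89.8 lo [-130.1   -2.9   25.5] hi [-108.     5.    37.6]
block 2312 rect [-19.8 -11.8] [13.  44.9] 89.5 lo [-41.4 -17.3  25.1] hi [ 2.1 -5.5 32.5]
block 3021 rect [-19.7 -50.3] [35.  45.1] 89.5 lo [-41.4 -60.3  25.1] hi [  2.1 -33.5  37.5]
long 3741 rect [  8.7 -40.5] [65.1 25.4] 89.7 lo [ -3.3 -70.2  15.7] hi [20.8 -8.5 23.3]
 y -60 inner 3.9 20.3
 y -30 inner -3.1 20.2
short 4724 rect [-38.2  10.2] [18.1 60.4] 90.0 lo [-67.5   1.8  15.6] hi [-8.6 19.2 19.4]
 x -60 inner 2.3 18.8
 x -40 inner 2.3 18.8
 x -20 inner 1.9 18.7
```

About 7 mm remain.

In the tool's units: 0.005 m / 0.75 = 0.0067, 0.004 m / 0.75 = 0.0053.

```bash
python3 -m creep '[[0.0013, 0, 0, 0, 0.012], [0.0027, 0, 0, 0, 0.012], [0.004, 0, 0, 0, 0.012], [0.0053, 0, 0, 0, 0.012], [0.0067, 0, 0, 0, 0.012], [0.0067, 0, 0, 0, 0.012]]'| grep -E "ee_pos|contact"
python3 -m creep '[[0.0013, 0, 0, 0, 0.012], [0.002, 0, 0, 0, 0.012], [0.002, 0, 0, 0, 0.012]]' | grep -E "ee_pos|contact"
python3 -m creep '[[0.0007, 0, 0, 0, 0.012], [0.0013, 0, 0, 0, 0.012], [0.0013, 0, 0, 0, 0.012]]' | grep -E "ee_pos|contact"
```

```text
ee_pos: [0.5525, -0.0438, 0.0318]
contact_force: [0.5, -4.8, 3.1]
ee_pos: [0.5523, -0.0424, 0.0318]
contact_force: [0.5, -5.3, 4.3]
ee_pos: [0.5522, -0.042, 0.0318]
contact_force: [0.5, -10.9, 4.1]
```

In the tool's units: 0.001 m / 0.75 = 0.0013.

```bash
python3 -m creep '[[0.0013, 0, 0, 0, 0.012], [0.0013, 0, 0, 0, 0.012], [0.0013, 0, 0, 0, 0.012]]' | grep -E "ee_pos|contact"
python3 -c "
from h import *
s,M=tcp();meas('wrist','w9')"
```

```text
ee_pos: [0.5522, -0.0418, 0.0319]
contact_force: [1.8, -18.5, 3.6]
t 13.05 tcp [ 0.5522 -0.0418  0.0319] loc [-0.0202 -0.0487] yaw-rail 1.5706 F [  1.8 -18.5   3.6] w 0.0122
block 963 rect [-119.6    1. ] [24.7  8. ] 0.0 lo [-131.    -2.8   25.6] hi [-108.1    4.9   37.7]
block 2296 rect [-19.7  -4.6] [12.3 45. ] 89.7 lo [-41.6 -10.3  25.2] hi [ 2.   1.4 32.5]
block 3051 rect [-19.8 -43.1] [34.8 45.3] 89.7 lo [-41.5 -52.6  25.1] hi [  1.9 -26.7  37.3]
long 3300 rect [  8.8 -37. ] [25.5 58. ] 0.0 lo [ -3.4 -63.7  15.6] hi [20.8 -8.6 23.2]
 y -60 inner 4.2 20.3
 y -30 inner -2.5 20.4
short 4720 rect [-38.2  10.2] [18.3 60.5] 89.9 lo [-67.4   1.2  15.5] hi [-8.6 19.3 21.7]
 x -60 inner 2.4 18.9
 x -40 inner 1.3 18.9
 x -20 inner 1.2 18.8
```

View pics/w9.png

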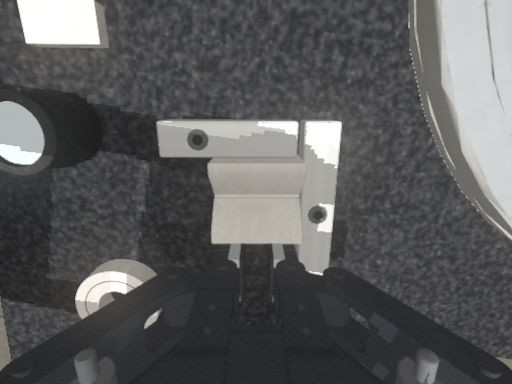

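The wrist view shows the block in the corner, its far face on the short rail (row 157) and its right side beside the long rail (column 303). I'll back off and give it a confirming nudge toward the long rail.

In the tool's units: -0.09 m / 0.75 = -0.12, -0.055 m / 0.75 = -0.0733, 1.12 rad / 6.2832 = 0.1783.

```bash
python3 -m creep '[[-0.0053, 0, 0, 0, 0.012], [-0.02, 0, 0, 0, 0.012], [-0.0267, 0, -0.0533, 0, 0.012], [-0.0267, 0, -0.1067, 0, 0.012], [-0.0267, -0.0267, -0.12, 0.0223, 0.012], [-0.0133, -0.0533, -0.12, 0.0446, 0.012], [0.0133, -0.0733, -0.12, 0.0668, 0.012], [0.032, -0.0773, -0.12, 0.0891, 0.012], [0.032, -0.0773, -0.12, 0.1114, 0.012], [0.032, -0.0773, -0.12, 0.1337, 0.012], [0.032, -0.0773, -0.12, 0.156, 0.012], [0.032, -0.0773, -0.12, 0.1783, 0.012]]' | grep ee_pos
python3 -m creep '[[0, 0, 0, 0.0223, 0.012], [0, 0, 0, 0.0446, 0.012], [0, 0, 0, 0.0668, 0.012], [0, 0, 0, 0.0718, 0.012], [0, 0, 0, 0.0718, 0.012]]' | grep ee_pos
python3 -c "
from h import *
s,M=tcp();meas('wrist','w10');meas('side','s10')"
```

```text
ee_pos: [0.4911, -0.024, 0.1211]
ee_pos: [0.4912, -0.024, 0.1211]
t 14.8 tcp [ 0.4912 -0.024   0.1211] loc [-0.0784 -0.0232] yaw-rail -0.0006 F [ 0.3 -0.1  0.7] w 0.0119
block 951 rect [-20.1  -5.7] [13.  44.4] 89.9 lo [-41.6 -11.4  25.1] hi [ 1.9  0.7 32.7]
block 926 rect [-20.1 -32.8] [12.8 44.3] 89.4 lo [-41.7 -39.1  25.1] hi [  1.9 -27.2  32.5]
long 6976 rect [   8.5 -116.2] [ 24.2 216.4] 0.0 lo [  -0.7 -219.    15.5] hi [ 20.4 -10.3  21.1]
 y -220 inner 3.0 19.7
 y -140 inner 3.0 20.3
 y -100 inner 3.1 20.3
 y -60 inner 3.1 20.4
 y -30 inner -1.5 20.4
short 1472 rect [-37.9   9.7] [18.2 59.6] 89.8 lo [-67.3   1.2  15.6] hi [-8.2 18.4 19.5]
 x -60 inner 1.3 18.1
 x -40 inner 2.6 18.1
 x -20 inner 3.1 18.1
block 224 rect [-21.6 -18.2] [43.8 45. ] 89.3 lo [-43.9 -39.7  25.2] hi [-0.3  3.1 34.6]
long 663 rect [   9.4 -131.8] [ 22.7 246.1] 0.8 lo [  -0.3 -252.7   15.3] hi [ 19.4 -15.1  21.7]
 y -220 inner 1.3 19.4
 y -140 inner 1.2 17.9
 y -100 inner 0.9 18.9
 y -60 inner 0.8 19.0
 y -30 inner -3.3 17.8
short 67 rect [-56.3  10.4] [22.1 29.5] 78.3 lo [-69.2  -2.4  15.3] hi [-40.9  20.1  22. ]
 x -60 inner 1.5 18.4
 x -40 inner -2.6 19.1
```

In the tool's units: 0.09 m / 0.75 = 0.12, 0.001 m / 0.75 = 0.0013.

```bash
python3 -m creep '[[0, 0.0013, 0.04, 0, 0.012], [0, 0.0013, 0.08, 0, 0.012], [0, 0.0013, 0.1067, 0, 0.012], [0, 0.0013, 0.12, 0, 0.012], [0, 0.0013, 0.12, 0, 0.012], [0.0107, 0.0013, 0.12, 0, 0.012], [0.0213, 0.0013, 0.12, 0, 0.012], [0.028, 0.0013, 0.12, 0, 0.012], [0.0313, 0.0013, 0.12, 0, 0.012], [0.0313, 0.0013, 0.12, 0, 0.012]]' | grep -E "ee_pos|contact"
python3 -m creep '[[0.0007, 0, 0, 0, 0.012], [0.0013, 0, 0, 0, 0.012], [0.002, 0, 0, 0, 0.012], [0.002, 0, 0, 0, 0.012]]' | grep -E "ee_pos|contact"
python3 -c "
from h import *
tcp()"
```

```text
ee_pos: [0.5151, -0.0218, 0.0315]
contact_force: [0.1, 0.2, 0.7]
ee_pos: [0.5161, -0.0217, 0.0313]
contact_force: [-0.4, -0.7, 0.6]
t 16.3 tcp [ 0.5161 -0.0217  0.0313] loc [-0.0534 -0.0241] yaw-rail -0.0002 F [-0.4 -0.7  0.6] w 0.0119
```

In the tool's units: 0.001 m / 0.75 = 0.0013, 0.0005 m / 0.75 = 0.0007.

```bash
python3 -m creep '[[0.0007, 0, 0, 0, 0.012], [0.0013, 0, 0, 0, 0.012], [0.0013, 0, 0, 0, 0.012]]' | grep -E "ee_pos|contact"
python3 -m creep '[[0.0007, 0, 0, 0, 0.012], [0.0013, 0, 0, 0, 0.012], [0.0013, 0, 0, 0, 0.012]]' | grep -E "ee_pos|contact"
```

```text
ee_pos: [0.5167, -0.0217, 0.0313]
contact_force: [-7.5, -1.8, 4.5]
ee_pos: [0.5168, -0.0216, 0.0313]
contact_force: [-18.7, -2.8, 13.9]
```

Firm contact came with almost no motion, so the block is flush. I'll withdraw, lift and check.

```bash
python3 -m creep '[[-0.0053, 0, 0, 0, 0.012], [-0.02, 0, 0, 0, 0.012], [-0.0293, 0, 0, 0, 0.012], [-0.0333, 0, -0.04, 0, 0.012], [-0.0333, 0, -0.0933, 0, 0.012], [-0.0333, 0, -0.1467, 0, 0.012], [-0.08, 0.04, -0.2, 0, 0.012], [-0.1067, 0.08, -0.24, 0, 0.012], [-0.1067, 0.08, -0.24, 0, 0.012]]' | grep -E "ee_pos|contact"
python3 - <<'E'
from h import *
tcp();meas('wrist','w11');meas('side','s11')
c=np.load('w11.npz');s=np.load('s11.npz')['image'][...,::-1]
cv2.imwrite('pics/e.png',np.hstack([cv2.resize(c['image'][...,::-1],(400,300)),cv2.resize(s[140:290,190:350],(400,300))]))
E
```

```text
ee_pos: [0.4456, -0.0933, 0.2155]
contact_force: [0.0, -0.3, -0.6]
t 17.8 tcp [ 0.4456 -0.0933  0.2155] loc [-0.1324 -0.0861] yaw-rail -0.0019 F [ 0.  -0.3 -0.6] w 0.0118
block 601 rect [-19.4  -5.6] [13.1 45.1] 88.6 lo [-41.8 -11.4  25.2] hi [ 2.7  0.5 32.7]
block 517 rect [-19.4 -33.2] [45.  12.7] 0.2 lo [-41.8 -39.5  25.2] hi [  2.4 -27.6  33.1]
block 188 rect [-122.3    0.4] [28.5  8.9] 0.3 lo [-135.7   -3.6   25.2] hi [-108.5    4.8   37.7]
long 4589 rect [   8.5 -131.5] [246.9  25.1] 89.9 lo [  -1.  -252.5   15.2] hi [ 20.8 -10.7  20.8]
 y -220 inner 2.8 19.5
 y -140 inner 2.9 20.7
 y -100 inner 3.1 20.5
 y -60 inner 3.5 20.6
 y -30 inner -1.4 20.7
short 811 rect [-38.3   9.3] [18.1 59.2] 89.9 lo [-67.8   0.8  15.5] hi [-8.8 18.1 19.7]
 x -60 inner 1.0 17.7
 x -40 inner 1.2 17.8
 x -20 inner 4.9 18.0
block 227 rect [-21.  -17.9] [46.  45.2] 0.9 lo [-43.6 -39.6  25.1] hi [ 1.5  3.5 34.6]
long 651 rect [   9.3 -131.5] [ 22.5 246.6] 0.8 lo [  -1.1 -253.1   15.3] hi [ 18.8 -16.9  22.3]
 y -220 inner 0.9 18.8
 y -140 inner 1.5 18.3
 y -100 inner 1.2 18.5
 y -60 inner 1.7 16.8
 y -30 inner -3.2 17.5
short 74 rect [-55.7  11.5] [21.7 29.8] 78.2 lo [-69.7  -1.7  15.1] hi [-40.3  20.8  21.9]
 x -60 inner 1.6 20.3
 x -40 inner -1.8 18.5
```

View pics/e.png

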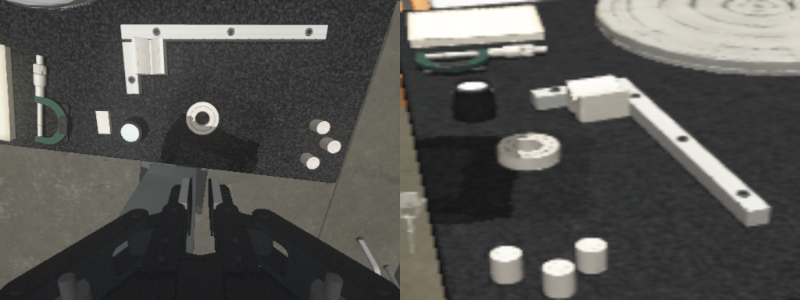

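The block sits square in the corner (wrist view around (150,55)), with gaps under 1 mm. The bystanders are where they were and the hand is clear.

```bash
python3 -c "
from plant import finish_job
print(finish_job())"
```

```text
the job is handed in; nothing more can be done
None
```

I pushed the V block flat along the granite into the inner corner of the angle and handed the job in at about 18 s: in the last pictures it sat square with both gaps under about 1 mm, the bystanders looked unmoved and the hand was clear; the judge's verdict was not shown.

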